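# Lock the plate carriage for transport

### The arm

A 6-joint arm with a two-finger parallel gripper is mounted at the origin on the work surface. World frame = base frame: x ahead of the robot, y to its left, z up, the work surface at z = 0. Lengths are in m, angles in rad, forces in N, time in s.
With the tool pointing down it reaches from about 0.25 to 0.775 m from the base axis. Payload 4 kg.
Tool frame: the origin (TCP) lies at the very end of the fingers, on their centre line; the grasp point (between the pads) lies 19 mm behind it; x points along the fingers, y is the direction in which the jaws open and shut, and the axes are right-handed (so a half turn about x gives the same grasp; the last joint's range is limited). The gripper opens to 94 mm and grips with 3 to 60 N. Pads are 16 mm wide; open, the fingers measure 119 mm over their backs; the gripper's body (75 mm by 177 mm) begins 78 mm behind the grasp point.
Start: joints at [-1.312, 0.087, 1.371, -0, 1.684, -0.103], TCP at [0.195, -0.514, 0.206] pointing down, gripper open.
Joint ranges: [-3.1, 3.1], [-0.76, 2.03], [0.27, 2.55], [-1.08, 4.22], [0.17, 2.65], [-2.57, 2.57]. Speed limits (rad/s): [2.79, 2.79, 3.14, 3.14, 3.14, 3.14].

### API

Orientations are given as [roll, pitch, yaw] about the fixed x, y, z axes, in that order (R = Rz(yaw) Ry(pitch) Rx(roll)).
In Python, from bench import robot gives the robot as it stands.
- The arm moves only by the tool carry_out, never from a script. Its argument "targets" is a list of rows, each a list of 5 numbers: the closure, from 0 (fully open) to 1 (shut), then the shift along the tool's x, y, z in cm, then the turn about the tool's x in degrees. In form: [[fingers, tx, ty, tz, turn], ...]. A call has 1 to 20 rows; each row shifts and turns the commanded pose from where the row before left it, along the tool's axes as they then stand; what a row does not reach is not made up. A row lasts 1/10 s, in which the tool goes at most 50 mm and 8.59 degrees, less where a joint would pass 70% of its speed; a pose out of reach is approached as far as the arm can. A call is refused whole if a number of a shift passes 5 or a number of a turn 8.59, either way. A call with a gripper value outside its range is refused whole. The fingers move at their own pace and stop on an object; the grip force is fixed at half the most. Time passes only in rows, so rows that do not move let the fingers close. It gives the time, the measured TCP pose, the force and the opening at its end, in the units of the state.
- robot.get_obs(): the state, without advancing time (a new reading comes with each control period).
- robot.snapshot(name): name is "scene" or "side" or "wrist"; returns a dict with "image" (384x512x3 uint8, red, green, blue), "camera_matrix" (3x3 intrinsics, pixels), "pose" (4x4, takes a point from camera to world coordinates). Camera axes: x right, y up, looking along -z (the intrinsics and any distortion apply to the point x, -y, -z); pixel columns grow to the right and rows downward; lengths in m; the calibration is good to about 2 mm. The wrist camera is an equidistant fisheye: a pixel r from the principal point sees the ray r / f radians off the axis. A picture is of the moment at which its call begins. There is no depth.
- robot.close_job(): hands the job in, once; it reports no verdict.
The state is a dict: "time": time; "joint_positions": joint angles; "qvel": joint speeds; "joint_torque": joint torques, N m; "tool_pos": TCP position; "ee_rot": TCP orientation; "wrist_force": force on the tool from outside, world axes, zero at the start; "wrist_torque": the same for the moment, N m; "width": finger opening in m.
Only numpy, scipy, OpenCV 4.12 (cv2) and the standard library are available. Lean on these libraries where they do the work, as an engineer would, in place of code of your own. Each camera call takes 0.05 s, during which the arm holds its last target. There are 200 camera calls.

### The job

Lock the sliding plate carriage for transport: take the lock pin out of its stand, put it down through the hole in the carriage tongue, and slide the carriage inward with the pin until the pin finds the hole of the latch hidden underneath. Thread it through both latch ears until its collar sits flat on the tongue and let go; work by feel and never force the pin, and leave the bottle, the jar and the tip box where they stand.

Things in the scene. Friction and masses are not known exactly. Their poses are not given: they have to be found in the camera images.
- base: fixed aluminium base of the carriage module: 340 x 130 mm plate 8 mm thick, two side rails 52 mm high. Origin on the work surface, on the centre line, 100 mm from the end nearest the robot; x (level) is the slide direction, pointing inward, away from the robot; z up. Pressing the pin on base, latch or carriage with over 40 N is forcing it.
- latch_zone (a point): middle of the zone, fixed to the base 48 mm above its origin, where the upper latch hole lies: the hole is at an unknown -17 to +17 mm along the base's x from here, y = 0. Steel latch under the carriage: two level ears, 160 x 44 x 6 mm, tops 48 and 24 mm above the work surface, a 13.5 mm hole in each, one right above the other; set anew each time, stays put under light force.
- carriage (a joint): how far the grey carriage is pulled out, m: 0 fully in, 0.075 fully out (towards the robot). Starts at 0.062 to 0.072; slides with about 1.5 N of friction and stays where it is left. The tongue hole is at x = 30 mm minus this value, y = 0, in the base frame, so the holes line up somewhere between 0.013 and 0.047.
- carriage_hole (a point): centre of the upper mouth of the 13.5 mm hole (1.5 mm chamfer) in the carriage tongue, a plate 50 mm wide and 6 mm thick, top 64 mm above the work surface; axes as the base's; moves only along the base's x. The tongue reaches 30 mm from it towards the robot; a white microplate is fixed on the carriage from 78 mm inward of the hole, its top 76 mm above the work surface.
- pin: steel lock pin, 0.1 to 0.16 kg: round shank 12 mm thick, 50 mm long, the last 3 mm tapering to a 10.5 mm flat nose; above it a collar 26 mm wide, 5 mm thick; above that a black square grip 20 x 20 x 36 mm (z = 5 to 41 mm). Origin on the axis at the collar's underside, z up, x and y square to the grip's faces. Starts upright in the stand, collar resting on its top.
- pin_tip (a point): centre of the pin's flat nose, 50 mm below the pin's origin.
- stand: fixed grey plastic block 56 x 56 x 56 mm with an upright 14 mm hole in its middle in which the pin starts; origin at the centre of its underside.
- bottle: amber bottle, 64 mm in diameter, 130 mm high, bystander; origin at the centre of its underside.
- jar: small clear jar, 50 mm in diameter, 60 mm high, bystander; origin at the centre of its underside.
- tipbox: white pipette-tip box 120 x 80 x 60 mm, bystander; origin at the centre of its underside.
Things that resemble listed ones, but are neither listed nor needed, are in the scene too. Of the things shaped like the pin, the steel one is meant.

How it is judged:
By the outcome, as a careful person would: the job done as asked, in the order asked, and still so for the second after the job is handed in, with the robot touching nothing.
It also fails if it takes over 72 s, if anything falls off the work surface, if the arm or the gripper's body presses on something with over 40 N, if the wrist force passes 120 N, or if a joint passes its speed limit or range.

## Working session

There is one attempt and no reset: what is moved stays moved. The work goes in short steps, Python scripts to look and compute and a tool call to move; the robot and the scene stay as the last step left them, time stands still between calls to the robot, and variables do not carry over. Pictures are saved under pics/ and viewed, about 8 in all and at most 12, crops included, and the job is handed in when it is done.

Besides the shell and the picture viewer there is one more tool, called after "Call:" as name(argument=value, ...) on one line, values as JSON. carry_out: Moves the arm, as the interface text tells. Its arguments: {"type":"object","properties":{"targets":{"type":"array","items":{"type":"array","items":{"type":"number"}}}},"required":["targets"]}

```bash
mkdir -p pics; cat > h.py <<'E'
import numpy as np, cv2
from bench import robot
def snap(n,f):
    s=robot.snapshot(n); cv2.imwrite('pics/%s.png'%f,s['image'][:,:,::-1]); np.savez('pics/%s.npz'%f,K=s['camera_matrix'],T=s['pose']); return s
def ray(f,u,v,fish=False):
    d=np.load('pics/%s.npz'%f);K,T=d['K'],d['T']
    x=(u-K[0,2])/K[0,0];y=(v-K[1,2])/K[1,1]
    if fish:
        r=np.hypot(x,y)+1e-12; p=np.array([np.sin(r)*x/r,-np.sin(r)*y/r,-np.cos(r)])
    else: p=np.array([x,-y,-1.]);p/=np.linalg.norm(p)
    return T[:3,3],T[:3,:3]@p
def atz(f,u,v,z,fish=False):
    o,d=ray(f,u,v,fish); return o+d*(z-o[2])/d[2]
def tri(*rs):
    A=np.zeros((3,3));b=np.zeros(3)
    for o,d in rs:
        P=np.eye(3)-np.outer(d,d);A+=P;b+=P@o
    x=np.linalg.solve(A,b); return x,[np.linalg.norm((np.eye(3)-np.outer(d,d))@(x-o)) for o,d in rs]
def proj(f,X,fish=False):
    d=np.load('pics/%s.npz'%f);K,T=d['K'],d['T']
    p=T[:3,:3].T@(np.array(X)-T[:3,3]); x,y,z=p[0],-p[1],-p[2]
    if fish:
        r=np.hypot(x,y);t=np.arctan2(r,z);x,y=x/r*t,y/r*t
    else: x,y=x/z,y/z
    return K[0,0]*x+K[0,2],K[1,1]*y+K[1,2]
E
python3 - <<'E'
from h import *
print(robot.get_obs())
a=snap('scene','s0');b=snap('side','d0');c=snap('wrist','w0')
for s in (a,b,c):print(s['camera_matrix'].round(1).tolist(),s['pose'].round(3).tolist(),[k for k in s])
g=np.zeros((600,800,3),np.uint8)
cv2.imwrite('pics/sd.png',np.vstack([np.hstack([cv2.resize(x['image'],(400,300),interpolation=cv2.INTER_AREA) for x in (a,b)])])[:,:,::-1])
E
```

```text
{'time': 0.0, 'joint_positions': array([-1.31211390e+00,  8.79216191e-02,  1.37223063e+00,  1.22534207e-05,
        1.68358524e+00, -1.03109283e-01]), 'qvel': array([-0.000277  ,  0.00185684, -0.00102016,  0.00152646,  0.0002978 ,
        0.00028021]), 'joint_torque': array([ 1.80025545e-04, -3.40174913e+01, -3.02427649e+01,  7.19479448e-02,
        3.29937553e-02, -1.83836364e-04]), 'tool_pos': array([ 0.1945289 , -0.51387265,  0.2043344 ]), 'ee_rot': array([-1.67958362,  1.56865146,  1.82380211]), 'wrist_force': array([0.27234214, 0.41019441, 0.37189507]), 'wrist_torque': array([-0.03322177, -0.07771966,  0.02609119]), 'width': 0.09387467936269055}
[[499.6, 0.0, 248.6], [0.0, 499.6, 182.3], [0.0, 0.0, 1.0]] [[-0.781, -0.388, 0.489, 1.245], [0.624, -0.485, 0.613, 0.882], [-0.001, 0.784, 0.621, 0.917], [0.0, 0.0, 0.0, 1.0]] ['image', 'camera_matrix', 'pose']
[[365.7, 0.0, 254.3], [0.0, 365.7, 201.6], [0.0, 0.0, 1.0]] [[0.985, 0.094, -0.144, 0.448], [-0.17, 0.642, -0.748, -0.635], [0.022, 0.761, 0.648, 0.67], [0.0, 0.0, 0.0, 1.0]] ['image', 'camera_matrix', 'pose']
[[297.3, 0.0, 252.3], [0.0, 297.3, 187.8], [0.0, 0.0, 1.0]] [[0.354, 0.911, 0.214, 0.256], [-0.935, 0.345, 0.079, -0.491], [-0.001, -0.228, 0.974, 0.384], [0.0, 0.0, 0.0, 1.0]] ['image', 'camera_matrix', 'pose']
```

View pics/s0.png

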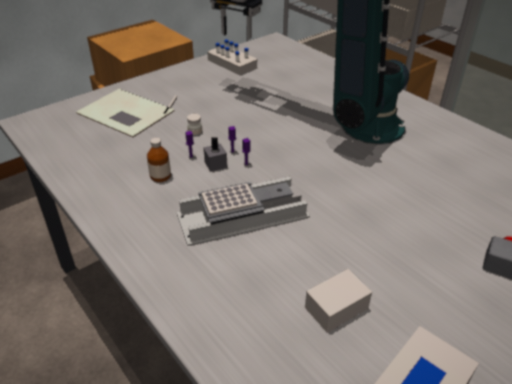

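View pics/d0.png

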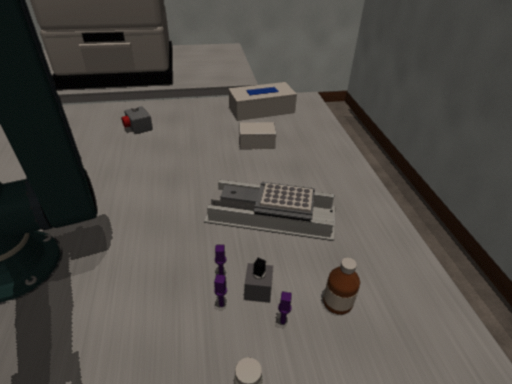

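Scene: the candidates are the black-gripped pin in the grey stand (scene 214,145; side 260,267) and three purple-headed pins (scene 189,138; 232,133; 246,146; side 220,255; 220,288; 285,305). The description picks the one in the stand. The carriage module is at scene (245,205) and side (270,208). I'll take one close crop to check the choice and read pixels.

```bash
python3 - <<'E'
import cv2,numpy as np
a=cv2.imread('pics/s0.png')[115:250,170:315];b=cv2.imread('pics/d0.png')[175:310,200:345]
z=lambda x:cv2.resize(x,None,fx=4,fy=4,interpolation=cv2.INTER_CUBIC)[:, :]
a=cv2.resize(a,(580,540),interpolation=cv2.INTER_CUBIC)
b=cv2.resize(b,(580,540),interpolation=cv2.INTER_CUBIC)
cv2.imwrite('pics/ca.png',a);cv2.imwrite('pics/cb.png',b)
E
```

```text
(no output)
```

View pics/ca.png

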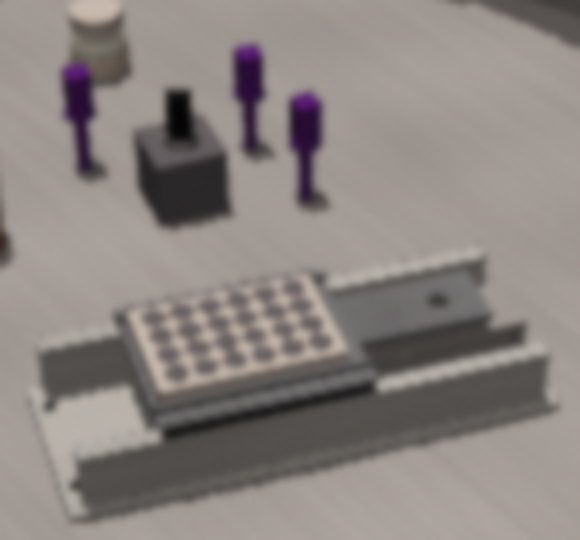

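View pics/cb.png

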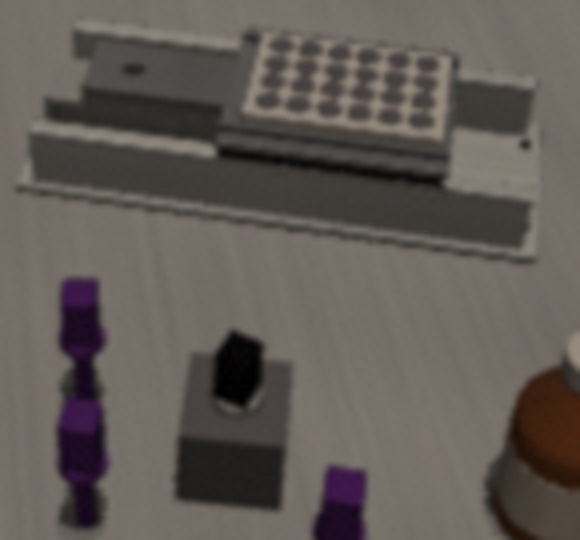

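```bash
python3 - <<'E'
from h import *
S=lambda x,y:ray('s0',170+x/4-.4,115+y/4-.4)
D=lambda x,y:ray('d0',200+x/4-.4,175+y/4-.4)
Q={'pintop':((178,93),(241,345)),'hole':((438,300),(133,69)),
'railA_near':((483,252),(76,27)),'tongueendcornL':((0,0),(0,0)),
'base_nearbot':((555,405),(0,0)),'p1':((77,70),(345,473)),'p2':((248,50),(82,408)),'p3':((306,98),(80,286)),
'plateNearL':((318,272),(262,32)),'plateFarL':((130,312),(455,57)),
'railB_near_top':((547,347),(0,0)),'railA_far':((40,348),(533,80))}
Q['stand_c1']=((223,152),(292,362));Q['stand_c2']=((185,112),(192,354));Q['stand_c3']=((137,130),(180,437));
Q['stand_c4']=((158,170),(284,444))
for k,(a,b) in Q.items():
    if b!=(0,0): x,e=tri(S(*a),D(*b));print(k,x.round(4),np.round(e,4))
print('jar',tri(ray('s0',194,118),ray('d0',248,367)))
print('bottle',tri(ray('s0',157,146),ray('d0',348,264)))
E
```

```text
pintop [ 0.5511 -0.1571  0.0982] [0.0036 0.0036]
hole [0.5309 0.1153 0.0628] [0.0028 0.0028]
railA_near [0.4972 0.1239 0.0938] [0.0007 0.0007]
p1 [ 0.587  -0.2379  0.093 ] [0.0027 0.0027]
p2 [ 0.4683 -0.1797  0.0921] [0.0031 0.0031]
p3 [ 0.4752 -0.099   0.0921] [0.0032 0.0032]
plateNearL [0.6101 0.0849 0.1077] [0.0025 0.0025]
plateFarL [0.7262 0.0417 0.1071] [0.0003 0.0003]
railA_far [0.7785 0.0249 0.0947] [0.0046 0.0046]
stand_c1 [ 0.5631 -0.1262  0.0598] [0.0278 0.0278]
stand_c2 [ 0.5369 -0.1519  0.0818] [0.007 0.007]
stand_c3 [ 0.5395 -0.1889  0.0523] [0.022 0.022]
stand_c4 [ 0.5705 -0.1684  0.0294] [0.0078 0.0078]
jar (array([ 0.49727982, -0.34878449,  0.05663722]), [np.float64(0.0028137610883282264), np.float64(0.002813761088328374)])
bottle (array([ 0.71676386, -0.20536216,  0.11478358]), [np.float64(0.004555742292704009), np.float64(0.004555742292704128)])
```

```bash
cat >> h.py <<'E'
from scipy.spatial.transform import Rotation as Ro
def tool():
    o=robot.get_obs(); return o['tool_pos'],Ro.from_euler('xyz',o['ee_rot']).as_matrix(),o
def need(X):
    p,R,o=tool(); return (R.T@(np.array(X)-p)*100).round(2)
E
python3 - <<'E'
from h import *
S=lambda x,y:ray('s0',170+x/4-.4,115+y/4-.4)
D=lambda x,y:ray('d0',200+x/4-.4,175+y/4-.4)
a=tri(S(547,347),D(76,27));b=tri(S(80,455),D(533,80));print(a,b)
d=b[0]-a[0];print('yaw',np.degrees(np.arctan2(d[1],d[0])))
p,R,o=tool();print(R.round(3));print(need([.551,-.157,.20]))
E
```

```text
(array([0.4979636 , 0.1859405 , 0.04933769]), [np.float64(0.004636683915941128), np.float64(0.00463668391594102)]) (array([0.79669428, 0.07886431, 0.05098529]), [np.float64(0.002967336215985319), np.float64(0.00296733621598534)])
yaw -19.71956924041444
[[-0.     0.354 -0.935]
 [ 0.002 -0.935 -0.354]
 [-1.    -0.002 -0.   ]]
[  0.5  -20.77 -45.97]
```

Call:
carry_out(targets=[[0,0,-1.75,-3.85,0],[0,0,-1.75,-3.85,0],[0,0,-1.75,-3.85,0],[0,0,-1.75,-3.85,0],[0,0,-1.75,-3.85,0],[0,0,-1.75,-3.85,0],[0,0,-1.75,-3.85,0],[0,0,-1.75,-3.85,0],[0,0,-1.75,-3.85,0],[0,0,-1.75,-3.85,0],[0,0,-1.75,-3.85,0],[0,0,-1.5,-3.6,0],[0,0,0,0,0],[0,0,0,0,0]])

```text
time: 1.55
tool_pos: [0.5509, -0.1572, 0.2047]
ee_rot: [-0.25, 1.569, -3.029]
wrist_force: [-0.1, 0.3, 0.0]
width: 0.0942
```

```bash
python3 - <<'E'
from h import *
print(need([.551,-.157,.20]))
snap('wrist','w1')
print(proj('w1',[.551,-.157,.097],1))
E
```

```text
[ 0.47 -0.02 -0.02]
(np.float64(252.20684192701674), np.float64(185.4747316019095))
```

View pics/w1.png

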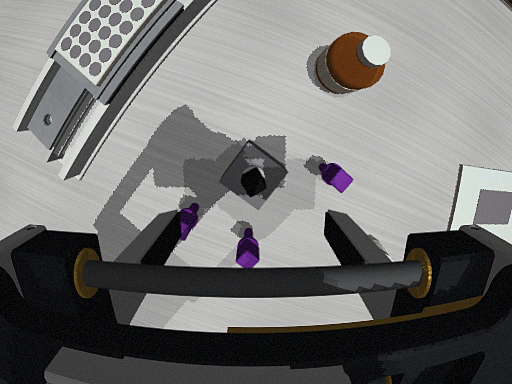

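The wrist view shows the steel pin's black grip at about (253,183) in the grey stand. The purple pins are at (337,177), (247,247) and (188,220), the bottle is at the top right, and the tongue hole is at (47,119). I'll zoom in on the grip and the hole.

```bash
python3 - <<'E'
import cv2,numpy as np
i=cv2.imread('pics/w1.png')
a=i[135:215,215:295];b=i[80:160,10:90]
b=cv2.convertScaleAbs(b,alpha=1.2)
a=cv2.convertScaleAbs(a,alpha=2)
cv2.imwrite('pics/c1.png',np.hstack([cv2.resize(x,(400,400),interpolation=cv2.INTER_CUBIC) for x in(a,b)]))
E
```

```text
(no output)
```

View pics/c1.png

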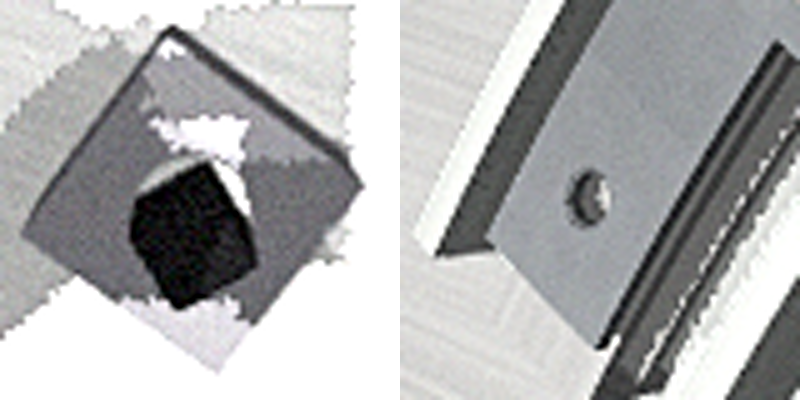

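```bash
python3 - <<'E'
from h import *
c=lambda x,y,z:atz('w1',215+x/5-.4,135+y/5-.4,z,True)
L,B,Rr=[c(*q,.097) for q in((133,237),(180,308),(255,265))]
print(L,B,Rr,'centre',(L+Rr)/2)
for d in (B-L,Rr-B): print(np.linalg.norm(d),np.degrees(np.arctan2(d[1],d[0])))
rp=lambda x,y:ray('w1',215+x/5-.4,135+y/5-.4,True)
print('top tri',tri(rp(194,251),ray('s0',214.1,138.2),ray('d0',259.9,261)))
p,R,o=tool()
print('tool y ang',np.degrees(np.arctan2(R[1,1],R[0,1])),'z',np.degrees(np.arctan2(R[1,2],R[0,2])))
e=lambda x,y,z:atz('w1',10+(x-400)/5-.4,80+y/5-.4,z,True)
h=e(588,197,.064);c1=e(497,242,.064);c2=e(602,348,.064);m=(c1+c2)/2
print('hole',h,'tri',tri(ray('w1',47.2,119,True),ray('s0',279.1,189.6),ray('d0',232.9,191.9)),'tongue end',c1,c2,'w',np.linalg.norm(c1-c2),np.linalg.norm(h-m),'yaw',np.degrees(np.arctan2(*(h-m)[1::-1])), np.degrees(np.arctan2(*(c1-c2)[1::-1]))-90)
E
```

```text
[ 0.55042928 -0.14559544  0.097     ] [ 0.54016968 -0.15940108  0.097     ] [ 0.55369935 -0.1701792   0.097     ] centre [ 0.55206431 -0.15788732  0.097     ]
0.01720043915972322 -126.61771448391659
0.01729796673812165 -38.541830924858225
top tri (array([ 0.55153125, -0.15723954,  0.09726584]), [np.float64(0.0008320769695945527), np.float64(0.003920302156179182), np.float64(0.003142609970121913)])
tool y ang -69.26617650925402 z -159.2661630089804
hole [0.53291786 0.11413439 0.064     ] tri (array([0.53155232, 0.11544039, 0.06266356]), [np.float64(0.0010059263181463156), np.float64(0.003325340206970194), np.float64(0.002398854195259661)]) tongue end [0.51262801 0.14348032 0.064     ] [0.49709064 0.09871207 0.064     ] w 0.047387821645658045 0.02890931024499971 yaw -13.934670256124697 -19.139962494816587
```

Call:
carry_out(targets=[[0.45,2,0.07,-0.07,-7.9],[0.45,2,0,0,-7.9],[0.45,2,0,0,-7.9],[0.45,2,0,0,-7.9],[0.45,1.5,0,0,0],[0.45,1.5,0,0,0],[0.45,1,0,0,0],[0.45,1,0,0,0],[0.45,0.6,0,0,0],[0.45,0.3,0,0,0],[0.45,0,0,0,0]])

```text
time: 2.7
tool_pos: [0.5519, -0.158, 0.0663]
ee_rot: [-0.519, 1.571, -2.747]
wrist_force: [-0.4, 0.4, -0.1]
width: 0.0518
```

```bash
python3 - <<'E'
from h import *
p,R,o=tool();print(p,R.round(3).tolist(),o['wrist_force'],o['width'],need([.5518,-.1576,.066]))
E
```

```text
[ 0.55194512 -0.15804146  0.06632612] [[-0.0, 0.792, -0.611], [-0.0, -0.611, -0.792], [-1.0, -0.0, 0.0]] [-0.43149108  0.43241047 -0.07581241] 0.05178467616563195 [ 0.03 -0.04 -0.03]
```

Good. I'll close the gripper, then check the width and force.

Call:
carry_out(targets=[[1,0,0,0,0],[1,0,0,0,0],[1,0,0,0,0],[1,0,0,0,0],[1,0,0,0,0],[1,0,0,0,0]])

```text
time: 3.3
tool_pos: [0.552, -0.1582, 0.0667]
ee_rot: [1.743, 1.57, -0.486]
wrist_force: [-0.3, -0.2, 1.8]
width: 0.02
```

Call:
carry_out(targets=[[1,-0.5,0,0,0],[1,-1,0,0,0],[1,-1,0,0,0],[1,-1.5,0,0,0],[1,-2,0,0,0],[1,-2,0,0,0],[1,-2,0,0,0],[1,0,0,0,0]])

```text
time: 4.1
tool_pos: [0.554, -0.1589, 0.1717]
ee_rot: [1.843, 1.562, -0.385]
wrist_force: [0.1, 0.4, -0.2]
width: 0.0199
```

```bash
python3 - <<'E'
from h import *
p,R,o=tool();print(p,o['wrist_force'],o['wrist_torque'],o['width'],need([.532,.115,.17]))
E
```

```text
[ 0.55403539 -0.15893649  0.17169224] [ 0.13296072  0.35114449 -0.17098228] [-0.02217692 -0.03830579 -0.0542317 ] 0.019884130552226584 [  0.06 -18.49 -20.34]
```

Call:
carry_out(targets=[[1,0,-2.05,-2.26,0],[1,0,-2.05,-2.26,0],[1,0,-2.05,-2.26,0],[1,0,-2.05,-2.26,0],[1,0,-2.05,-2.26,0],[1,0,-2.05,-2.26,0],[1,0,-2.05,-2.26,0],[1,0,-2.05,-2.26,0],[1,0,-2.05,-2.26,0],[1,0,0,0,-6.1],[1,0,0,0,-6.1],[1,0,0,0,-6.1],[1,0,0,0,0],[1,0,0,0,0]])

```text
time: 5.5
tool_pos: [0.5299, 0.1156, 0.166]
ee_rot: [-0.965, 1.57, -2.877]
wrist_force: [1.0, 0.1, -0.6]
width: 0.0196
```

```bash
python3 - <<'E'
from h import *
p,R,o=tool();print(p,R.round(4).tolist(),o['wrist_force'],o['width'],need([.532,.115,.17]))
snap('wrist','w2');snap('scene','s2');snap('side','d2')
tip=p+R@[.0495,0,0]
print('tip',tip,proj('w2',tip,1),proj('w2',[.532,.115,.064],1),proj('s2',tip),proj('d2',tip))
i=cv2.imread('pics/w2.png');j=cv2.imread('pics/s2.png')[110:210,215:315]; k=cv2.imread('pics/d2.png')[120:220,190:290]
cv2.imwrite('pics/c2.png',np.vstack([np.hstack([cv2.resize(x,(400,300),interpolation=cv2.INTER_CUBIC) for x in(j[10:85],k[20:95])]),np.hstack([i[:300,:],np.zeros((300,288,3),np.uint8)])]))
E
```

```text
[0.5298784  0.11559057 0.16604836] [[-0.0007, 0.9427, -0.3337], [-0.0002, -0.3337, -0.9427], [-1.0, -0.0006, 0.0004]] [ 1.02169007  0.0726859  -0.61149625] 0.019622755205716602 [-0.4   0.22 -0.01]
tip [0.52984274 0.11558089 0.11654837] (np.float64(252.7587960062814), np.float64(202.28074167373896)) (np.float64(254.97776660187105), np.float64(187.14627739910085)) (np.float64(279.2763867266998), np.float64(174.13553192746122)) (np.float64(231.10574849757668), np.float64(174.93400659367236))
```

View pics/c2.png

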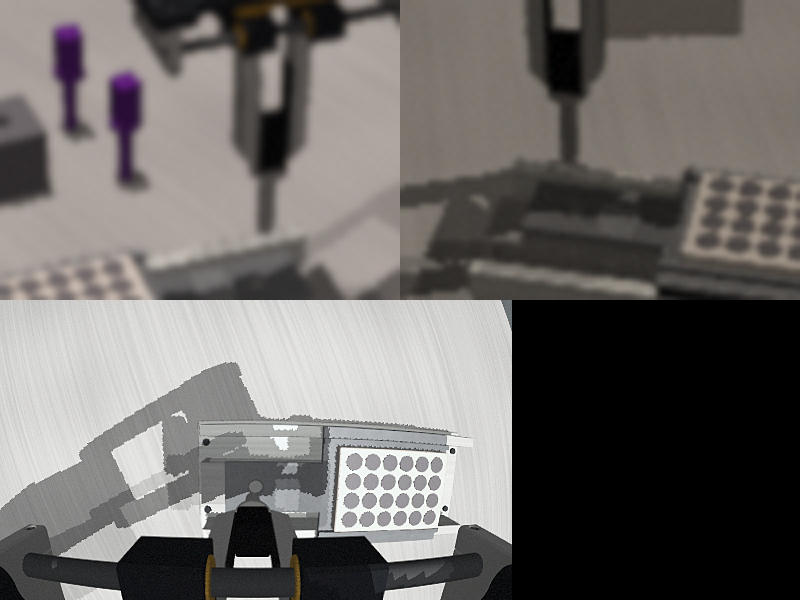

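```bash
python3 - <<'E'
import cv2
i=cv2.imread('pics/w2.png')[115:235,180:340]
i=cv2.convertScaleAbs(i,alpha=1.6)
cv2.imwrite('pics/c3.png',cv2.resize(i,(800,600),interpolation=cv2.INTER_CUBIC))
E
```

```text
(no output)
```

View pics/c3.png

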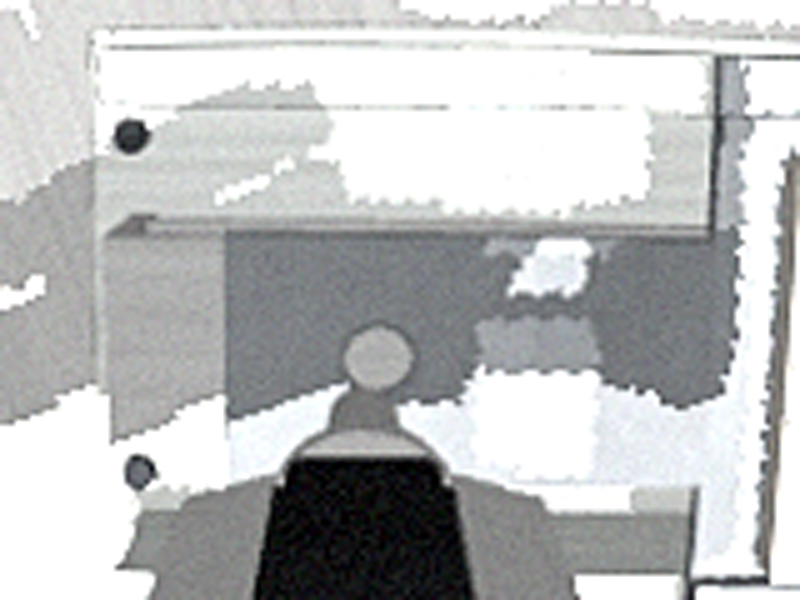

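Hole at (255.6,186.0), nose centre at about (252.6,198). The nose sits a few pixels off its prediction, so I'll triangulate it.

```bash
python3 - <<'E'
from h import *
W=ray('w2',252.5,198,True);S=ray('s2',280.4,176.4);D=ray('d2',231.9,178.7)
for n,q in(('all',(W,S,D)),('WS',(W,S)),('WD',(W,D)),('SD',(S,D))):print(n,*tri(*q))
print('hole w',atz('w2',255.6,186,.064,True), 'tri w1w2',tri(ray('w1',47.2,119,True),ray('w2',255.6,186,True)))
p,R,o=tool();print(p,o['wrist_force'])
d=np.load('pics/w2.npz');print(R.T@(d['T'][:3,3]-p))
d=np.load('pics/w2.npz')
# reference: does same bias show for the finger tips / hole?
print(proj('w2',p+R@[0,.01,0],1),proj('w2',p+R@[0,-.01,0],1))
# base axis from dark screw dots & tongue edge (crop px)
f=lambda x,y,z:atz('w2',180+x/5-.4,115+y/5-.4,z,True)
a=f(131,136,.008);b=f(139,471,.008);print('screws',a,b,np.degrees(np.arctan2(*(a-b)[1::-1]))-90)
a=f(226,235,.064);b=f(710,236,.064);print('tongue edge',a,b,np.degrees(np.arctan2(*(b-a)[1::-1])))
a=f(90,30,.052);b=f(800,42,.052);print('rail',a,b,np.degrees(np.arctan2(*(b-a)[1::-1])))
E
```

```text
all [0.52934918 0.11594819 0.1065744 ] [np.float64(0.0007400898812296331), np.float64(0.0033301989696556253), np.float64(0.0029587052046872136)]
WS [0.52960563 0.11843925 0.11092548] [np.float64(0.0011307830864549732), np.float64(0.0011307830864548982)]
WD [0.53070332 0.11575122 0.10442219] [np.float64(0.000973650421385697), np.float64(0.0009736504213858732)]
SD [0.52889146 0.11533672 0.10666471] [np.float64(0.003106218987064503), np.float64(0.003106218987064291)]
hole w [0.53294815 0.1158755  0.064     ] tri w1w2 (array([0.53266817, 0.11546794, 0.062302  ]), [np.float64(0.0001706294523755688), np.float64(0.00017062945237540135)])
[0.53007002 0.11549355 0.16630196] [ 0.47663617 -1.08007682 -0.27074893]
[-0.17884738 -0.00055209 -0.06570166]
(np.float64(268.8718106116334), np.float64(223.7124264595978)) (np.float64(237.61545678333638), np.float64(223.7514595125734))
screws [0.49289468 0.17141795 0.008     ] [0.46568828 0.09643444 0.008     ] -19.942376305261632
tongue edge [0.51313059 0.1483156  0.064     ] [0.60146243 0.11723114 0.064     ] -19.387245970426058
rail [0.50021185 0.19496895 0.052     ] [0.63358512 0.14640435 0.052     ] -20.007851222168803
```

Call:
carry_out(targets=[[1,1,0.27,-0.05,0],[1,1,0,0,0],[1,1,0,0,0],[1,0.5,0,0,0],[1,0.3,0,0,0],[1,0,0,0,0],[1,0,0,0,0]])

```text
time: 6.35
tool_pos: [0.533, 0.1153, 0.1287]
ee_rot: [1.884, 1.57, -0.025]
wrist_force: [-0.1, 0.1, -1.2]
width: 0.0198
```

```bash
python3 - <<'E'
from h import *
p,R,o=tool();print(p,R.round(4).tolist(),o['wrist_force'],o['width'])
snap('wrist','w3')
tip=p+R@[.0605,0,0]
print('tip',tip,proj('w3',tip,1),proj('w3',[.5327,.1155,.064],1))
i=cv2.imread('pics/w3.png')[145:225,215:295]
cv2.imwrite('pics/c4.png',cv2.resize(cv2.convertScaleAbs(i,alpha=1.6),(600,600),interpolation=cv2.INTER_CUBIC))
E
```

```text
[0.53304786 0.1152573  0.12874467] [[0.0006, 0.9434, -0.3317], [-0.0, -0.3317, -0.9434], [-1.0, 0.0005, -0.0002]] [-0.08074771  0.09062867 -1.18788504] 0.019770128703540307
tip [0.53308233 0.11525645 0.06824468] (np.float64(252.71490968561392), np.float64(198.64736234004033)) (np.float64(252.18295335451245), np.float64(197.21121255973662))
```

View pics/c4.png

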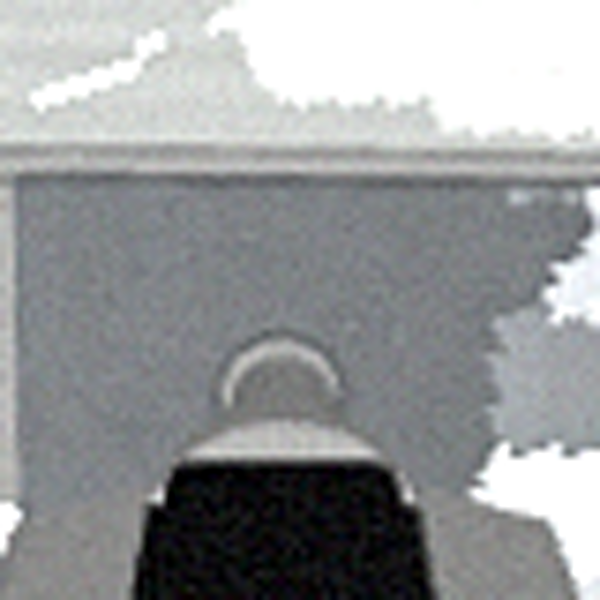

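The crescent shows the pin over the hole, about 0.5 mm off, which is inside the chamfer. Descending gently.

Call:
carry_out(targets=[[1,0.1,-0.04,0.04,0],[1,0.1,0,0,0],[1,0.1,0,0,0],[1,0.1,0,0,0],[1,0.1,0,0,0],[1,0.1,0,0,0],[1,0.1,0,0,0],[1,0.1,0,0,0],[1,0,0,0,0]])

```text
time: 7.3
tool_pos: [0.5322, 0.115, 0.1202]
ee_rot: [-0.864, 1.57, -2.772]
wrist_force: [0.3, 0.4, -1.5]
width: 0.0199
```

Call:
carry_out(targets=[[1,0.1,0,0,0],[1,0.1,0,0,0],[1,0.1,0,0,0],[1,0.1,0,0,0],[1,0.1,0,0,0],[1,0.1,0,0,0],[1,0.1,0,0,0],[1,0.1,0,0,0],[1,0,0,0,0]])

```text
time: 8.2
tool_pos: [0.5322, 0.1149, 0.1122]
ee_rot: [-0.972, 1.57, -2.881]
wrist_force: [-0.4, 0.7, -1.4]
width: 0.0196
```

Call:
carry_out(targets=[[1,0.1,0,0,0],[1,0.1,0,0,0],[1,0.08,0,0,0],[1,0.05,0,0,0],[1,0,0,0,0]])

```text
time: 8.7
tool_pos: [0.5323, 0.1149, 0.109]
ee_rot: [-0.69, 1.571, -2.599]
wrist_force: [-0.0, 0.4, -0.9]
width: 0.0196
```

Call:
carry_out(targets=[[1,0.03,0,0,0],[1,0.03,0,0,0],[1,0,0,0,0]])

```text
time: 9.0
tool_pos: [0.5324, 0.115, 0.1088]
ee_rot: [1.832, 1.57, -0.077]
wrist_force: [-0.8, 0.2, -0.0]
width: 0.0199
```

Call:
carry_out(targets=[[1,0.03,0,0,0],[1,0.03,0,0,0],[1,0,0,0,0]])

```text
time: 9.3
tool_pos: [0.5324, 0.115, 0.1087]
ee_rot: [1.908, 1.57, -0.001]
wrist_force: [-2.0, -0.6, 3.4]
width: 0.0199
```

Call:
carry_out(targets=[[1,0,0.1,0,0],[1,0,0.1,0,0],[1,0,0.1,0,0],[1,0,0.1,0,0],[1,0,0.1,0,0],[1,0,0.1,0,0]])

```text
time: 9.9
tool_pos: [0.536, 0.1138, 0.1087]
ee_rot: [-1.57, 1.566, 2.804]
wrist_force: [-6.4, 1.3, 7.8]
width: 0.0195
```

Call:
carry_out(targets=[[1,-0.03,0.1,0,0],[1,0,0.1,0,0],[1,0,0.1,0,0],[1,0,0.1,0,0],[1,0,0.1,0,0],[1,0,0,0,0]])

```text
time: 10.5
tool_pos: [0.541, 0.112, 0.1087]
ee_rot: [-1.528, 1.567, 2.847]
wrist_force: [-5.7, 0.3, 6.1]
width: 0.0199
```

Call:
carry_out(targets=[[1,0,0.1,0,0],[1,0,0.1,0,0],[1,0,0.1,0,0],[1,0,0.1,0,0],[1,0,0,0,0]])

```text
time: 11.0
tool_pos: [0.5448, 0.1106, 0.1087]
ee_rot: [-1.514, 1.567, 2.86]
wrist_force: [-5.5, 1.4, 6.4]
width: 0.0201
```

Call:
carry_out(targets=[[1,0,0.1,0,0],[1,0,0.1,0,0],[1,0,0,0,0]])

```text
time: 11.3
tool_pos: [0.5468, 0.1099, 0.1087]
ee_rot: [-1.51, 1.567, 2.865]
wrist_force: [-5.0, 0.5, 5.7]
width: 0.0199
```

Call:
carry_out(targets=[[1,0,0.1,0,0],[1,0,0.1,0,0],[1,0,0,0,0]])

```text
time: 11.6
tool_pos: [0.5488, 0.1092, 0.1086]
ee_rot: [-1.487, 1.567, 2.888]
wrist_force: [-5.1, 0.7, 5.9]
width: 0.0196
```

Call:
carry_out(targets=[[1,0,0.1,0,0],[1,0,0.1,0,0],[1,0,0,0,0]])

```text
time: 11.9
tool_pos: [0.5508, 0.1085, 0.1086]
ee_rot: [-1.486, 1.567, 2.888]
wrist_force: [-4.8, 0.3, 6.0]
width: 0.0197
```

Call:
carry_out(targets=[[1,0,0.1,0,0],[1,0,0.1,0,0],[1,0,0,0,0]])

```text
time: 12.2
tool_pos: [0.5529, 0.1077, 0.1084]
ee_rot: [-1.406, 1.568, 2.969]
wrist_force: [-5.2, 1.2, 5.1]
width: 0.02
```

Call:
carry_out(targets=[[1,0,0.1,0,0],[1,0,0.1,0,0],[1,0,0,0,0]])

```text
time: 12.5
tool_pos: [0.5558, 0.1064, 0.1074]
ee_rot: [-0.691, 1.57, -2.6]
wrist_force: [-2.1, -0.7, -0.5]
width: 0.0196
```

Call:
carry_out(targets=[[1,0,0.1,0,0],[1,0,0.1,0,0],[1,0,0,0,0]])

```text
time: 12.8
tool_pos: [0.5563, 0.1062, 0.1074]
ee_rot: [-1.312, 1.566, 3.063]
wrist_force: [-5.0, 0.5, 0.2]
width: 0.0197
```

It dropped 1.2 mm and the lateral force then rose, so the latch hole is found. I'll ease back and lower gently.

Call:
carry_out(targets=[[1,0,-0.1,0,0],[1,0,-0.1,0,0],[1,0,0,0,0]])

```text
time: 13.1
tool_pos: [0.5559, 0.1065, 0.1077]
ee_rot: [0.003, 1.57, -1.906]
wrist_force: [-2.7, -0.4, -2.1]
width: 0.0197
```

Call:
carry_out(targets=[[1,0.05,0,0,0],[1,0.05,0,0,0],[1,0.05,0,0,0],[1,0,0,0,0]])

```text
time: 13.5
tool_pos: [0.5559, 0.1065, 0.1072]
ee_rot: [0.957, 1.57, -0.952]
wrist_force: [-4.3, -0.8, 1.4]
width: 0.0201
```

Call:
carry_out(targets=[[1,0,-0.1,0,0],[1,0,0,0,0]])

```text
time: 13.7
tool_pos: [0.5556, 0.1067, 0.1071]
ee_rot: [1.595, 1.569, -0.314]
wrist_force: [-1.8, -2.1, -0.6]
width: 0.0198
```

Call:
carry_out(targets=[[1,0,-0.05,0,0],[1,0,0,0,0]])

```text
time: 13.9
tool_pos: [0.5553, 0.107, 0.1069]
ee_rot: [1.779, 1.569, -0.13]
wrist_force: [-1.4, -1.6, 0.1]
width: 0.0197
```

Call:
carry_out(targets=[[1,0,0,0.05,0],[1,0.05,0,0,0],[1,0.05,0,0,0],[1,0,0,0,0]])

```text
time: 14.3
tool_pos: [0.5545, 0.1069, 0.1057]
ee_rot: [2.738, 1.57, 0.829]
wrist_force: [-0.3, 1.3, 0.3]
width: 0.0197
```

Call:
carry_out(targets=[[1,0.05,0,0,0],[1,0.05,0,0,0],[1,0,0,0,0]])

```text
time: 14.6
tool_pos: [0.5543, 0.1068, 0.1046]
ee_rot: [-1.327, 1.571, 3.047]
wrist_force: [0.4, -0.6, -0.8]
width: 0.02
```

Call:
carry_out(targets=[[1,0.1,0,0,0],[1,0.1,0,0,0],[1,0.1,0,0,0],[1,0.1,0,0,0],[1,0,0,0,0]])

```text
time: 15.1
tool_pos: [0.5542, 0.1067, 0.1005]
ee_rot: [-0.916, 1.57, -2.825]
wrist_force: [-0.6, -0.2, -1.5]
width: 0.0195
```

Call:
carry_out(targets=[[1,0.1,0,0,0],[1,0.1,0,0,0],[1,0.1,0,0,0],[1,0.1,0,0,0],[1,0,0,0,0]])

```text
time: 15.6
tool_pos: [0.5542, 0.1067, 0.0965]
ee_rot: [-1.094, 1.57, -3.003]
wrist_force: [-1.0, -0.2, -1.4]
width: 0.0196
```

Call:
carry_out(targets=[[1,0.1,0,0,0],[1,0.1,0,0,0],[1,0.1,0,0,0],[1,0.1,0,0,0],[1,0.1,0,0,0],[1,0.1,0,0,0],[1,0.1,0,0,0],[1,0.1,0,0,0],[1,0.1,0,0,0],[1,0,0,0,0]])

```text
time: 16.6
tool_pos: [0.5542, 0.1067, 0.0876]
ee_rot: [-0.833, 1.57, -2.742]
wrist_force: [0.5, 0.7, -1.2]
width: 0.0198
```

Call:
carry_out(targets=[[1,0.1,0,0,0],[1,0.1,0,0,0],[1,0.1,0,0,0],[1,0,0,0,0]])

```text
time: 17.0
tool_pos: [0.5542, 0.1067, 0.0845]
ee_rot: [-0.923, 1.57, -2.832]
wrist_force: [-0.2, -0.5, -1.9]
width: 0.0197
```

Call:
carry_out(targets=[[1,0.1,0,0,0],[1,0.1,0,0,0],[1,0,0,0,0]])

```text
time: 17.3
tool_pos: [0.5542, 0.1067, 0.0825]
ee_rot: [-0.89, 1.57, -2.799]
wrist_force: [-0.5, -0.1, -1.1]
width: 0.0195
```

Call:
carry_out(targets=[[1,0.1,0,0,0],[1,0.1,0,0,0],[1,0.1,0,0,0],[1,0.1,0,0,0],[1,0.1,0,0,0],[1,0.1,0,0,0],[1,0,0,0,0]])

```text
time: 18.0
tool_pos: [0.5542, 0.1067, 0.0765]
ee_rot: [-0.964, 1.57, -2.873]
wrist_force: [-0.5, -0.6, -1.3]
width: 0.02
```

Call:
carry_out(targets=[[1,0.08,0,0,0],[1,0.05,0,0,0],[1,0.05,0,0,0],[1,0,0,0,0]])

```text
time: 18.4
tool_pos: [0.5543, 0.1067, 0.0749]
ee_rot: [-0.02, 1.571, -1.928]
wrist_force: [-0.9, 0.8, 0.8]
width: 0.0197
```

One more light press to confirm the collar has seated.

Call:
carry_out(targets=[[1,0.05,0,0,0],[1,0.05,0,0,0],[1,0,0,0,0]])

```text
time: 18.7
tool_pos: [0.5545, 0.1067, 0.0747]
ee_rot: [1.732, 1.57, -0.177]
wrist_force: [-1.7, 0.4, 3.2]
width: 0.02
```

Seated at the predicted TCP height of 0.0747. I'll relieve the press, open and retreat.

Call:
carry_out(targets=[[1,-0.1,0,0,0],[0.5,0,0,0,0],[0.45,0,0,0,0],[0.45,0,0,0,0],[0.45,0,0,0,0],[0.45,0,0,0,0],[0.45,-0.5,0,0,0],[0.45,-1,0,0,0],[0.45,-2,0,0,0],[0.45,-3,0,0,0],[0.45,-4,0,0,0],[0.45,-4,0,0,0],[0.45,0,0,3,0],[0.45,0,0,3,0],[0.45,0,0,0,0],[0.45,0,0,0,0]])

```text
time: 20.3
tool_pos: [0.5346, 0.05, 0.2209]
ee_rot: [2.263, 1.569, 0.353]
wrist_force: [-0.2, -0.0, -0.9]
width: 0.0517
```

```bash
python3 - <<'E'
from h import *
p,R,o=tool();print(p,o['wrist_force'],o['width'])
snap('wrist','w5');snap('scene','s5');snap('side','d5')
for n,f in(('w5',1),('s5',0),('d5',0)):print(n,[tuple(np.round(proj(n,[.5542,.1067,z],f),1)) for z in (.105,.064)])
i=cv2.imread('pics/w5.png');j=cv2.imread('pics/s5.png')[115:250,170:315]; k=cv2.imread('pics/d5.png')[175:310,200:345]
r=lambda x,w,h:cv2.resize(x,(w,h),interpolation=cv2.INTER_CUBIC)
cv2.imwrite('pics/c5.png',np.hstack([r(i,400,300),np.zeros((300,400,3),np.uint8)]) if 0 else np.vstack([np.hstack([r(j[:109],400,300),r(k[:109],400,300)]),np.hstack([r(i,400,300),r(i[130:280,170:370],400,300)])]))
E
```

```text
[0.5346233  0.05000579 0.22091972] [-0.16558538 -0.03120995 -0.90064277] 0.05165424397329286
w5 [(np.float64(252.1), np.float64(125.0)), (np.float64(252.0), np.float64(124.3))]
s5 [(np.float64(269.9), np.float64(179.5)), (np.float64(269.5), np.float64(191.5))]
d5 [(np.float64(241.1), np.float64(179.8)), (np.float64(241.1), np.float64(192.3))]
```

View pics/c5.png

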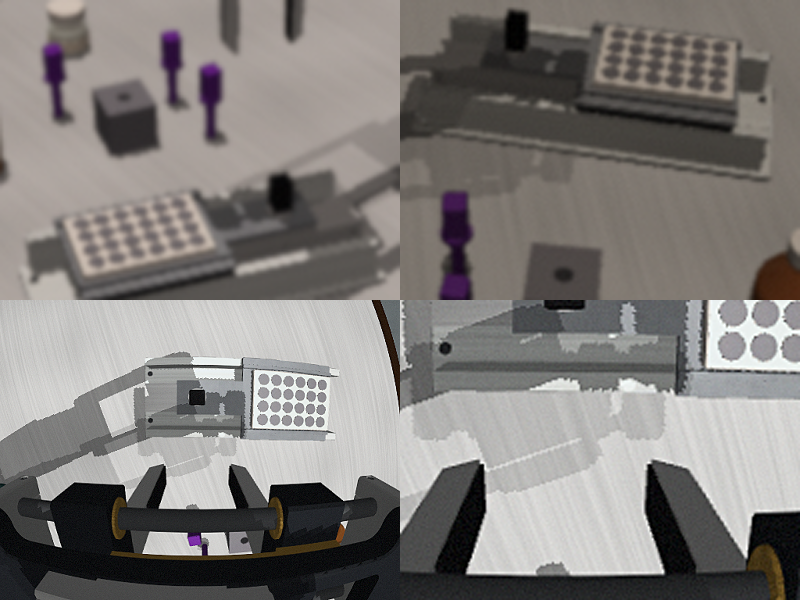

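The pin stands upright in the tongue with only its grip showing (side crop 516,30; wrist about 252,125 as predicted). The stand is empty, the bystanders haven't moved and the gripper is clear. Handing in.

```bash
python3 -c "
from h import *
print(robot.close_job())"
```

```text
the job is handed in; nothing more can be done
None
```

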